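Pack the small tin and snap the parcel case shut

TASK

Set the small food tin down upright in the empty cell of the parcel case, on its cardboard pad (place it, don't drop it) beside the packet already packed. Then swing the lid over and press down on its front edge, the edge far from the hinge, until it clicks under the spring catch and the case is fully shut. Leave the other groceries standing where they are.

Things in the scene. Friction and masses are not known exactly. Their poses are not given: they have to be found in the camera images.
- case: Grey plastic case, open on top, fixed to the table: 170 mm front to back (x), 210 wide (y), 90 high; walls, floor 5 mm. A divider along x at y = 0 (5 mm thick, top 50 mm above the underside) makes two cells of 160 x 97 mm centred at y = +51 and -51 mm; one is empty but for its pad. Origin: centre of underside, on the table. +x points from the front (catch, robot's side) to the back (hinge), z up.
- hinge (a point): Middle of the lid's hinge axis, at the back of the case: 85 mm behind the case's centre, 94 mm above its underside, fixed to the case; the axis runs along the case's y. The lid is a white plastic plate, 210 mm wide, 8 mm thick (4 mm either side of the hinge axis) and 181 mm from hinge to free edge, 150 g.
- lid (a joint): Lid angle, rad: 0 = fully shut, level; 1.57 = upright; at most 1.95. The stiff hinge holds it at any angle; about 2 N at the free edge moves it. Merely lowered, it rests on the catch at about 0.065 rad, ajar. From there 8 to 15 N pressed down at the free edge drives it past the catch with a click, to 0 against a firm stop.
- lid_edge (a point): Point on the outer (upper) face of the lid to press, midway along its width, 165 mm from the hinge axis and 16 mm short of the free edge, above the catch. Its z axis is the outward normal of the lid. With the lid shut it is 98 mm above the table.
- catch (a joint): Outward displacement of the spring catch in m, a steel clip 46 mm wide on the middle of the case's front: 0 = at rest; it is pushed out about 2 mm as the lid's tongue passes and springs back to 0 (the click). It needs no handling.
- tin_mid (a point): Centre (half-way up) of the small food tin to pack: steel with paper label, upright cylinder 60 mm in diameter and 70 mm high, about 250 g, standing on the table. The smallest tin there. z axis is up along the tin.
- pad_top (a point): Centre of the upper face of a cardboard pad, 140 x 80 x 6 mm (x, y, z of the case), lying loose on the floor of the empty cell; its upper face is 11 mm above the table.
- packet_mid (a point): Centre of the square paper-wrapped packet, 55 x 55 x 70 mm high, standing in the other cell of the case. It stays there.
- jar_mid (a point): Centre of a tall green glass jar, 72 mm in diameter and 120 mm high, on the table; leave it alone.
- carton_mid (a point): Centre of a cardboard carton, 60 x 95 x 130 mm high, on the table; leave it alone.
- bigtin_mid (a point): Centre of a big bare tin, 100 mm in diameter and 85 mm high, on the table; leave it alone.
Things that resemble listed ones, but are neither listed nor needed, are in the scene too. What is shaped like the part that bears tin_mid but black or yellow is not meant.

How it is judged:
By the outcome, as a careful person would: the job done as asked, in the order asked, and still so for the second after the job is handed in, with the robot touching nothing.
It also fails if it takes over 67 s, if anything falls off the work surface, if the arm or the gripper's body presses on something with over 40 N, if the wrist force passes 120 N, or if a joint passes its speed limit or range.

ROBOT

A 6-joint arm with a two-finger parallel gripper is mounted at the origin on the work surface. World frame = base frame: x ahead of the robot, y to its left, z up, the work surface at z = 0. Lengths are in m, angles in degrees, forces in N, time in s.
With the tool pointing down it reaches from about 0.3 to 0.775 m from the base axis. Payload 14.6 kg.
Tool frame: the origin (TCP) lies where the fingers leave the gripper's body, on its centre line; the fingertips stand 73 mm ahead of it and the grasp point (between the pads) lies 54 mm ahead of it (hold_point_z is the distance from the TCP to the grasp point, in m); z points along the fingers, y is the line along which they close (so a half turn about z gives the same grasp; the last joint's range is limited). The gripper opens to 85 mm and grips with 20 to 120 N. Pads are 22 mm wide; open, the fingers measure 114 mm over their backs; the gripper's body (76 mm by 85 mm) begins 54 mm behind the grasp point. The pads swing forward as they close: fully open they stand 13 mm farther back than shut.
Start: joints at [70.038, 17.183, 87.147, -0, 75.671, -3.816], TCP at [0.153, 0.528, 0.304] pointing down, gripper open.
Joint ranges: [-173.82, 173.82], [-45.26, 126.66], [13.44, 144.39], [-59.66, 239.66], [0, 175.72], [-146.38, 146.38]. Speed limits (degrees/s): [127.2, 127.2, 147.25, 180, 180, 180].

INTERFACE

Orientations are given as a 3x3 rotation matrix whose columns are the frame's x, y, z axes.
In Python, from bench import sense, grab_frame, sign_off, search_frame, hold_point_z gives the robot as it stands. The module is installed in compiled form; this text tells all that it offers.
- The arm moves only by the tool arm_command, never from a script. Its argument "targets" is a list of rows, each a list of 6 numbers: the shift along the tool's x, y, z each as a share of 0.1 m, from -1 to 1, then the turn, a rotation vector about the tool's x, y, z each as a share of 45 degrees, from -1 to 1. In form: [[tx, ty, tz, wx, wy, wz], ...]. A call has 1 to 8 rows; each row is the pose to reach, as a shift and turn from the pose commanded when the call began, along the tool's axes at that moment; what a row does not reach only later rows make up. A row lasts 1/10 s, in which the tool goes at most 50 mm and 8.59 degrees, less where a joint would pass 70% of its speed; a pose out of reach is approached as far as the arm can. A call with a number of a shift or a turn outside -1 to 1 is refused whole. A call with a gripper value outside its range is refused whole. "grip" is the opening, from -1 (shut) to 1 (fully open), set as the call begins (left out, the last holds). The fingers move at their own pace and stop on an object; "squeeze" is the grip in N (left out, the last holds). Time passes only in rows, so rows that repeat a pose let the fingers close. It gives the time, the measured TCP pose, the force, the opening and the grip force at its end, in the units of the state.
- sense(): the state, without advancing time (a new reading comes with each control period).
- grab_frame(name): name is "scene" or "side" or "wrist"; returns a dict with "image" (400x640x3 uint8, blue, green, red), "depth" (400x640 float32, m along the optical axis (not along the pixel's ray), 0 where there is no reading), "fx", "fy", "cx", "cy" (pixels), "origin" and "attitude" of the camera in the world. Camera axes: x right, y down, z forward; pixel columns grow to the right and rows downward; lengths in m; the calibration is good to about 2 mm. The wrist camera is an equidistant fisheye: a pixel r from the principal point sees the ray r / f radians off the axis. A picture is of the moment at which its call begins.
- sign_off(): hands the job in; it is judged then, once.
Trained networks look in the newest picture that a camera, given by its name, has taken for a name from the list of things; names that differ only in an ending like _2 or _b are one class to them, and where a whole thing is asked for, a point or a joint stands for the part that bears it (a point fixed in the world has none). Each returns a list of dicts, best first, with "score" (0 to 1); they miss things now and then, are a little off and sometimes report something else, mostly with a low value. They report only what shows in the picture. A call takes as long as a camera call. They do not tell look-alikes from the thing itself.
- search_frame(camera, name): "centre" ([x, y, z] in m, in world coordinates, good to about 4 mm: the middle of the surface that is visible of it).
The state is a dict: "clock": time; "joint_positions": joint angles; "qd": joint speeds; "joint_torque": joint torques, N m; "tcp_pos": TCP position; "ee_rot": TCP orientation; "contact_force": force on the tool from outside, world axes, zero at the start; "moment": the same for the moment, N m; "opening": finger opening in m; "grip_force": force on a finger pad.
Only numpy, scipy, OpenCV 4.12 (cv2) and the standard library are available. Lean on these libraries where they do the work, as an engineer would, in place of code of your own. Each camera call takes 0.05 s, during which the arm holds its last target. There are 200 camera calls.

## Working session

There is one attempt and no reset: what is moved stays moved. The work goes in short steps, Python scripts to look and compute and a tool call to move; the robot and the scene stay as the last step left them, time stands still between calls to the robot, and variables do not carry over. Pictures are saved under pics/ and viewed, at most 10 in all, crops included, and the job is handed in when it is done.

Besides the shell and the picture viewer there is one more tool, called after ">>>" by a JSON object that holds its "fn" and its "kwargs", one argument or row to a line. arm_command: Moves the arm, as the interface text tells. Its arguments: {"type":"object","properties":{"targets":{"type":"array","items":{"type":"array","items":{"type":"number","minimum":-1,"maximum":1}}},"grip":{"type":"number"},"squeeze":{"type":"number"}},"required":["targets"]}

```bash
mkdir -p pics; python3 - <<'E'
from bench import *
import cv2,numpy as np
s=sense();print(s['clock'],s['tcp_pos'],s['ee_rot'],s['opening'],hold_point_z)
for c in ['scene','side']:
    f=grab_frame(c);cv2.imwrite(f'pics/{c}0.png',f['image']);print(c,f['origin'],np.round(f['attitude'],3).tolist(),f['fx'],f['cx'],f['cy'])
    for n in ['case','tin_mid','pad_top','packet_mid','lid_edge','jar_mid','carton_mid','bigtin_mid','hinge','catch']:
        try:print(n,[(np.round(d['centre'],3).tolist(),round(d['score'],2)) for d in search_frame(c,n)[:4]])
        except Exception as e:print(n,e)
E
```

```text
0.0 [0.15288705 0.52816747 0.3033303 ] [[-9.60564275e-01  2.78057759e-01 -3.96417188e-04]
 [ 2.78058028e-01  9.60563696e-01 -1.05822392e-03]
 [ 8.65365886e-05 -1.12671907e-03 -9.99999362e-01]] 0.08529443848026591 0.0539
scene [ 1.32831542 -0.65583619  1.0003566 ] [[0.635, 0.529, -0.563], [0.772, -0.417, 0.48], [0.019, -0.74, -0.673]] 480.32241138838975 313.74580439263775 207.1759427196511
case [([0.615, -0.042, 0.088], 0.73)]
tin_mid [([0.588, 0.351, 0.051], 0.88), ([0.485, 0.303, 0.052], 0.59)]
pad_top [([0.509, -0.302, 0.09], 0.22)]
packet_mid [([0.55, -0.084, 0.071], 0.61)]
lid_edge [([0.627, -0.018, 0.206], 0.81), ([0.549, -0.082, 0.073], 0.16)]
jar_mid [([0.512, -0.302, 0.088], 0.78)]
carton_mid [([0.716, 0.306, 0.087], 0.74)]
bigtin_mid [([0.723, -0.39, 0.082], 0.71), ([0.547, -0.082, 0.074], 0.41)]
hinge []
catch [([0.431, -0.043, 0.089], 0.46)]
side [ 0.45400293 -0.85961703  1.1455722 ] [[0.994, -0.087, 0.068], [-0.11, -0.77, 0.629], [-0.003, -0.632, -0.775]] 460.0513512210407 322.5479465573733 208.58610851562204
case [([0.584, -0.031, 0.073], 0.75)]
tin_mid [([0.414, 0.394, 0.059], 0.92), ([0.476, 0.297, 0.056], 0.8), ([0.575, 0.354, 0.054], 0.55)]
pad_top [([0.524, 0.036, 0.008], 0.72)]
packet_mid [([0.531, -0.076, 0.077], 0.94)]
lid_edge []
jar_mid [([0.484, -0.31, 0.102], 0.86)]
carton_mid [([0.696, 0.306, 0.104], 0.71)]
bigtin_mid [([0.687, -0.396, 0.086], 0.82)]
hinge [([0.581, -0.028, 0.074], 0.88)]
catch [([0.432, -0.043, 0.096], 0.49)]
```

View pics/scene0.png

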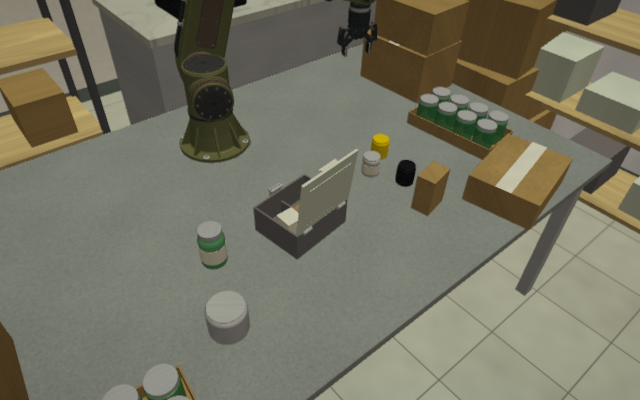

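View pics/side0.png

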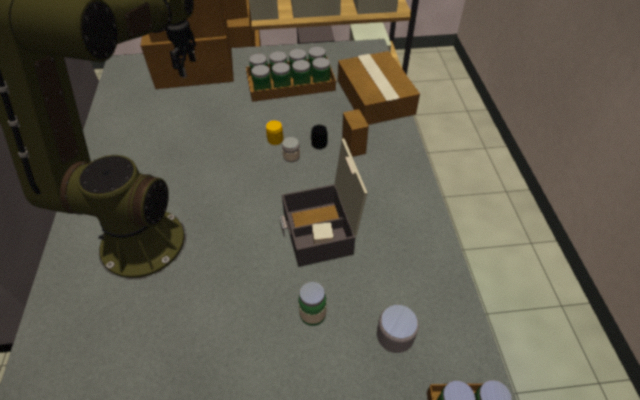

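The small paper-labelled tin is the white-grey one, at scene (371,163) and side (291,150), near world (0.48, 0.30). Yellow and black look-alikes stand on either side of it. The empty cell with the brown pad is the +y one, at side (316,216). The lid stands roughly upright. Next I'll fit the case pose and the tin from depth.

```bash
cat > h.py <<'E'
from bench import *
import cv2,numpy as np
def cloud(c):
    f=grab_frame(c);d=f['depth'];v,u=np.mgrid[:400,:640];x=(u-f['cx'])/f['fx'];y=(v-f['cy'])/f['fy']
    P=np.stack([x*d,y*d,d],-1)@np.array(f['attitude']).T+f['origin'];P[d==0]=np.nan
    return f,P
E
python3 - <<'E'
from h import *
for c in ['side','scene']:
    f,P=cloud(c);p=P.reshape(-1,3);col=f['image'].reshape(-1,3)
    m=(p[:,0]>.38)&(p[:,0]<.72)&(abs(p[:,1]+.03)<.17)
    q=p[m]
    r=q[(q[:,2]>.084)&(q[:,2]<.096)]
    print(c,'rim',len(r),cv2.minAreaRect(r[:,:2].astype(np.float32)))
    l=q[(q[:,2]>.12)];print('lid',len(l));
    if len(l)>20:
        n=np.linalg.svd(l-l.mean(0),full_matrices=0)[2][2];print(l.mean(0),n,l.max(0),l.min(0))
    b=q[(q[:,2]>.004)&(q[:,2]<.018)&(q[:,1]>-.02)&(q[:,0]<.6)&(q[:,0]>.45)];print('pad',len(b),b.mean(0),cv2.minAreaRect(b[:,:2].astype(np.float32)))
    k=q[(q[:,2]>.066)&(q[:,2]<.082)&(q[:,0]>.46)&(q[:,0]<.58)&(q[:,1]<-.04)&(q[:,1]>-.12)];print('packet',cv2.minAreaRect(k[:,:2].astype(np.float32)))
    t=p[(abs(p[:,0]-.48)<.05)&(abs(p[:,1]-.3)<.05)&(p[:,2]>.062)&(p[:,2]<.078)];print('tin',len(t),t.mean(0),cv2.minEnclosingCircle(t[:,:2].astype(np.float32)))
E
```

```text
side rim 527 ((0.5153905749320984, -0.02446475625038147), (0.19238410890102386, 0.21862222254276276), 8.323740005493164)
lid 1475
[ 0.62062657 -0.02241486  0.20850316] [ 0.98358925  0.15037388 -0.09969899] [0.64625381 0.0942397  0.27916358] [ 0.59508639 -0.11581734  0.12002342]
pad 828 [0.52598313 0.04294005 0.01033236] ((0.5248928070068359, 0.03297916799783707), (0.14936846494674683, 0.11124952882528305), 2.763883113861084)
packet ((0.5374748706817627, -0.0715242475271225), (0.05495035648345947, 0.059936270117759705), 1.3469833135604858)
tin 157 [0.46953254 0.31601532 0.06886766] ((0.4698067903518677, 0.3168962299823761), 0.030066221952438354)
scene rim 485 ((0.5233098864555359, -0.025292009115219116), (0.2053917497396469, 0.21486420929431915), 8.235101699829102)
lid 2338
[ 0.62952903 -0.02018487  0.20794378] [ 0.98741645  0.13985146 -0.07382625] [0.65147371 0.09473598 0.27739079] [ 0.60343622 -0.11822051  0.12001528]
pad 36 [0.49806383 0.0281917  0.00952003] ((0.527706503868103, 0.04191569238901138), (0.17121918499469757, 0.029028410091996193), 26.921382904052734)
packet ((0.5118592977523804, -0.07926123589277267), (0.11493398994207382, 0.06177689507603645), 10.55955982208252)
tin 159 [0.47506247 0.31424318 0.06867719] ((0.47507548332214355, 0.3192388713359833), 0.03190554678440094)
```

>>> {"fn": "arm_command", "kwargs": {
  "targets": [
    [-0.95,-0.3,0,0,0,0],
    [-0.95,-0.3,0,0,0,0],
    [-0.95,-0.3,0,0,0,0]
  ],
  "grip": 1
}}

```text
clock: 1.5
tcp_pos: [0.2394, 0.4707, 0.304]
ee_rot: [[-0.959, 0.282, 0.001], [0.282, 0.959, -0.0], [-0.001, -0.0, -1.0]]
contact_force: [-0.8, 0.1, 0.7]
opening: 0.0853
grip_force: 0.0
```

>>> {"fn": "arm_command", "kwargs": {
  "targets": [
    [-0.95,-0.3,0.1,0,0,0],
    [-0.95,-0.3,0.1,0,0,0],
    [-0.95,-0.3,0.1,0,0,0]
  ]
}}

```text
clock: 1.8
tcp_pos: [0.322, 0.4153, 0.2932]
ee_rot: [[-0.959, 0.282, -0.0], [0.282, 0.959, -0.001], [-0.0, -0.001, -1.0]]
contact_force: [-0.5, 0.6, -0.2]
opening: 0.0853
grip_force: 0.0
```

>>> {"fn": "arm_command", "kwargs": {
  "targets": [
    [-0.95,-0.3,0.2,0,0,0],
    [-0.95,-0.3,0.2,0,0,0.4],
    [-0.95,-0.3,0.2,0,0,0.44],
    [-0.95,-0.3,0.2,0,0,0.44]
  ]
}}

```text
clock: 2.2
tcp_pos: [0.4024, 0.3621, 0.2735]
ee_rot: [[-0.805, 0.593, -0.001], [0.593, 0.805, -0.0], [0.0, -0.001, -1.0]]
contact_force: [-0.1, 0.0, -0.4]
opening: 0.0854
grip_force: 0.0
```

```bash
cat >> h.py <<'E'
def plan(pos,yaw):
    "tool-axis shift/0.1 and turn/45deg to TCP pos, tool y at world yaw (deg), tool down"
    s=sense();R=np.array(s['ee_rot']);a=np.radians(yaw)
    y=np.array([np.cos(a),np.sin(a),0]);z=np.array([0,0,-1.]);T=np.stack([np.cross(y,z),y,z],1)
    w=cv2.Rodrigues(R.T@T)[0].ravel()
    print('t',round(s['clock'],2),'tcp',np.round(s['tcp_pos'],4),'F',np.round(s['contact_force'],1),'open',round(s['opening'],4),'plan',np.round(R.T@(np.array(pos)-s['tcp_pos'])/.1,2),np.round(w/np.pi*4,2))
E
python3 - <<'E'
from h import *
plan([.473,.317,.2],54)
f=grab_frame('wrist');cv2.imwrite('pics/w1.png',f['image']);print(f['origin'],np.round(f['attitude'],3),f['fx'],f['cx'],f['cy'])
for c in ['wrist','side','scene']:
  if c!='wrist':grab_frame(c)
  print(c,[(np.round(d['centre'],3).tolist(),round(d['score'],2)) for d in search_frame(c,'tin_mid')[:4]])
E
```

```text
t 2.2 tcp [0.4024 0.3621 0.2735] F [-0.1  0.  -0.4] open 0.0854 plan [-0.84  0.06  0.73] [-0.   -0.   -0.01]
[0.33461203 0.41123026 0.34413985] [[ 0.593  0.762  0.258]
 [ 0.805 -0.562 -0.191]
 [-0.001  0.321 -0.947]] 309.70691628693146 319.9533799692761 199.4945015970199
wrist [([0.457, 0.331, 0.068], 0.88), ([0.552, 0.363, 0.047], 0.72), ([0.413, 0.413, 0.07], 0.58)]
side [([0.575, 0.352, 0.053], 0.91), ([0.476, 0.301, 0.057], 0.77), ([0.417, 0.394, 0.056], 0.58)]
scene [([0.484, 0.302, 0.048], 0.93), ([0.588, 0.353, 0.052], 0.92), ([0.438, 0.398, 0.06], 0.86), ([0.51, -0.302, 0.088], 0.71)]
```

View pics/w1.png

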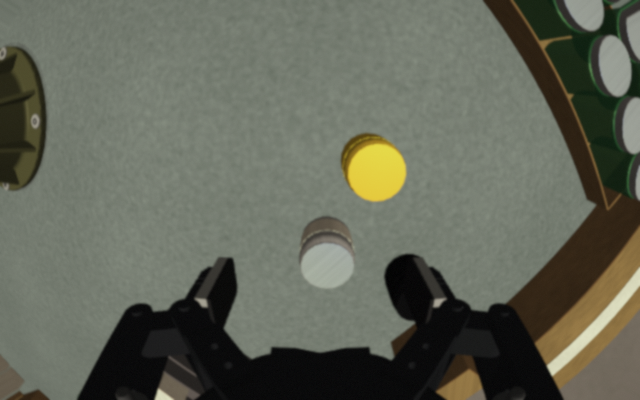

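The wrist view shows the white tin's top disc at about (327,265), between the fingers. The yellow one is at (376,170), and the black one is partly behind the right finger at (405,287).

```bash
cat >> h.py <<'E'
def wray(f,u,v,z):
    d=np.array([u-f['cx'],v-f['cy']]);r=np.hypot(*d);t=r/f['fx'];k=np.append(d/r*np.sin(t),np.cos(t))
    w=np.array(f['attitude'])@k;return np.array(f['origin'])+w*(z-f['origin'][2])/w[2]
E
python3 - <<'E'
from h import *
f=grab_frame('wrist')
for p in [(327,266),(299,262),(355,264),(376,171),(405,290)]:print(p,np.round(wray(f,*p,.07),4))
E
```

```text
(327, 266) [0.4714 0.3205 0.07  ]
(299, 262) [0.4508 0.3    0.07  ]
(355, 264) [0.4866 0.3451 0.07  ]
(376, 171) [0.4164 0.4149 0.07  ]
(405, 290) [0.5495 0.3712 0.07  ]
```

>>> {"fn": "arm_command", "kwargs": {
  "targets": [
    [-0.4,0.03,0,0,0,0],
    [-0.82,0.07,0.2,0,0,0],
    [-0.82,0.07,0.5,0,0,0],
    [-0.82,0.07,0.8,0,0,0],
    [-0.82,0.07,0.8,0,0,0]
  ]
}}

```text
clock: 3.05
tcp_pos: [0.471, 0.3195, 0.1903]
ee_rot: [[-0.81, 0.587, -0.006], [0.587, 0.81, -0.003], [0.003, -0.006, -1.0]]
contact_force: [-0.1, 0.4, 0.0]
opening: 0.0854
grip_force: 0.0
```

```bash
python3 - <<'E'
from h import *
plan([.472,.319,.105],54)
f=grab_frame('wrist');cv2.imwrite('pics/w2.png',f['image'])
E
```

```text
t 3.05 tcp [0.471  0.3195 0.1903] F [-0.1  0.4  0. ] open 0.0854 plan [-0.01  0.01  0.85] [-0.01 -0.    0.  ]
```

View pics/w2.png

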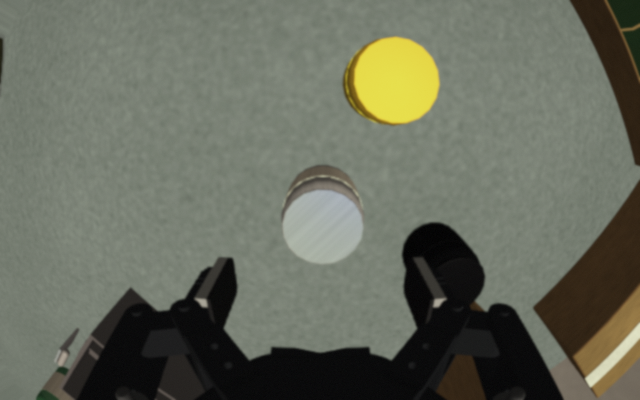

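The white tin's top is at (322,226) and the black one's is around (455,275), near the right finger. I'll check that clearance first.

```bash
python3 - <<'E'
from h import *
f=grab_frame('wrist')
for p in [(322,226),(282,226),(364,226),(458,272),(485,268),(395,80)]:print(p,np.round(wray(f,*p,.07),4))
for c in ['side','scene']:
    g,P=cloud(c);p=P.reshape(-1,3)
    t=p[(abs(p[:,0]-.57)<.06)&(abs(p[:,1]-.36)<.05)&(p[:,2]>.062)&(p[:,2]<.078)];print(len(t),cv2.minEnclosingCircle(t[:,:2].astype(np.float32)))
E
```

```text
(322, 226) [0.4727 0.3198 0.07  ]
(282, 226) [0.4567 0.2975 0.07  ]
(364, 226) [0.4897 0.3431 0.07  ]
(458, 272) [0.5692 0.3828 0.07  ]
(485, 268) [0.5825 0.404  0.07  ]
(395, 80) [0.4202 0.4138 0.07  ]
143 ((0.5720986127853394, 0.3725566565990448), 0.031401339918375015)
169 ((0.5796788334846497, 0.37285128235816956), 0.030774608254432678)
```

>>> {"fn": "arm_command", "kwargs": {
  "targets": [
    [-0.01,0.01,0.3,0,0,0],
    [-0.01,0.01,0.6,0,0,0],
    [-0.01,0.01,0.85,0,0,0],
    [-0.01,0.01,0.88,0,0,0],
    [-0.01,0.01,0.88,0,0,0]
  ]
}}

```text
clock: 3.75
tcp_pos: [0.4739, 0.3208, 0.1071]
ee_rot: [[-0.81, 0.587, 0.001], [0.587, 0.81, 0.001], [-0.0, 0.001, -1.0]]
contact_force: [0.4, 0.4, 1.3]
opening: 0.0855
grip_force: 0.0
```

>>> {"fn": "arm_command", "kwargs": {
  "targets": [
    [0,0,0,0,0,0],
    [0,0,0,0,0,0],
    [0,0,0,0,0,0],
    [0,0,0,0,0,0],
    [0,0,0,0,0,0],
    [0,0,0,0,0,0],
    [0,0,0,0,0,0],
    [0,0,0,0,0,0]
  ],
  "grip": -0.2,
  "squeeze": 40
}}

```text
clock: 4.55
tcp_pos: [0.4741, 0.3207, 0.1081]
ee_rot: [[-0.81, 0.587, 0.002], [0.587, 0.81, 0.001], [-0.001, 0.002, -1.0]]
contact_force: [-3.9, -2.3, 11.7]
opening: 0.0586
grip_force: 41.0
```

>>> {"fn": "arm_command", "kwargs": {
  "targets": [
    [0,0,-0.3,0,0,0],
    [0,0,-0.6,0,0,0],
    [0,0,-0.95,0,0,0],
    [0,0,-1,0,0,0],
    [0,0,-1,0,0,0]
  ]
}}

```text
clock: 5.05
tcp_pos: [0.4738, 0.3205, 0.2072]
ee_rot: [[-0.81, 0.587, 0.002], [0.587, 0.81, 0.001], [-0.001, 0.002, -1.0]]
contact_force: [0.1, 0.1, -2.2]
opening: 0.0584
grip_force: 44.8
```

```bash
python3 - <<'E'
from h import *
plan([.524,.0255,.23],8.3)
E
```

```text
t 5.05 tcp [0.4738 0.3205 0.2072] F [ 0.1  0.1 -2.2] open 0.0584 plan [-2.14 -2.09 -0.23] [0.   0.   1.02]
```

>>> {"fn": "arm_command", "kwargs": {
  "targets": [
    [-0.35,-0.35,-0.25,0,0,0],
    [-0.7,-0.7,-0.25,0,0,0],
    [-1,-0.98,-0.25,0,0,0],
    [-1,-0.98,-0.25,0,0,0]
  ]
}}

```text
clock: 5.45
tcp_pos: [0.4974, 0.1781, 0.2297]
ee_rot: [[-0.807, 0.591, -0.002], [0.591, 0.807, -0.001], [0.001, -0.002, -1.0]]
contact_force: [1.2, 0.1, -1.8]
opening: 0.0586
grip_force: 44.9
```

>>> {"fn": "arm_command", "kwargs": {
  "targets": [
    [-0.35,-0.35,0,0,0,0.15],
    [-0.6,-0.6,0,0,0,0.35],
    [-0.85,-0.85,0,0,0,0.5],
    [-1,-1,0,0,0,0.7],
    [-1,-1,0,0,0,0.9],
    [-1,-1,0,0,0,1],
    [-1,-1,0,0,0,1]
  ]
}}

```text
clock: 6.15
tcp_pos: [0.5189, 0.0428, 0.2296]
ee_rot: [[-0.156, 0.988, -0.002], [0.988, 0.156, 0.0], [0.0, -0.002, -1.0]]
contact_force: [-0.5, -0.2, -1.8]
opening: 0.0586
grip_force: 44.9
```

```bash
python3 - <<'E'
from h import *
plan([.524,.0255,.23],8.3)
f=grab_frame('wrist');cv2.imwrite('pics/w3.png',f['image'])
g=grab_frame('side');cv2.imwrite('pics/s3.png',cv2.resize(g['image'][100:300,200:440],None,fx=3,fy=3))
E
```

```text
t 6.15 tcp [0.5189 0.0428 0.2296] F [-0.5 -0.2 -1.8] open 0.0586 plan [-0.18  0.02 -0.  ] [-0.   -0.    0.01]
```

View pics/w3.png

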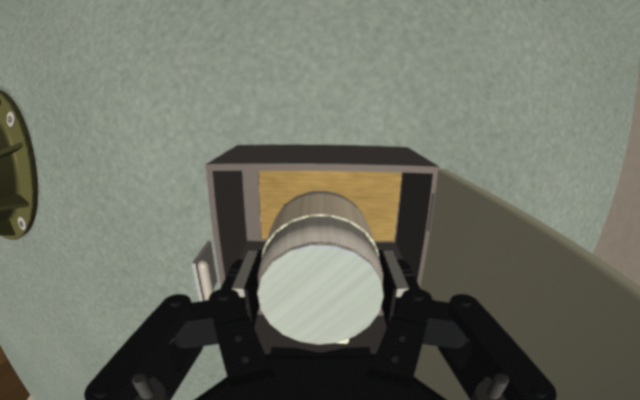

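View pics/s3.png

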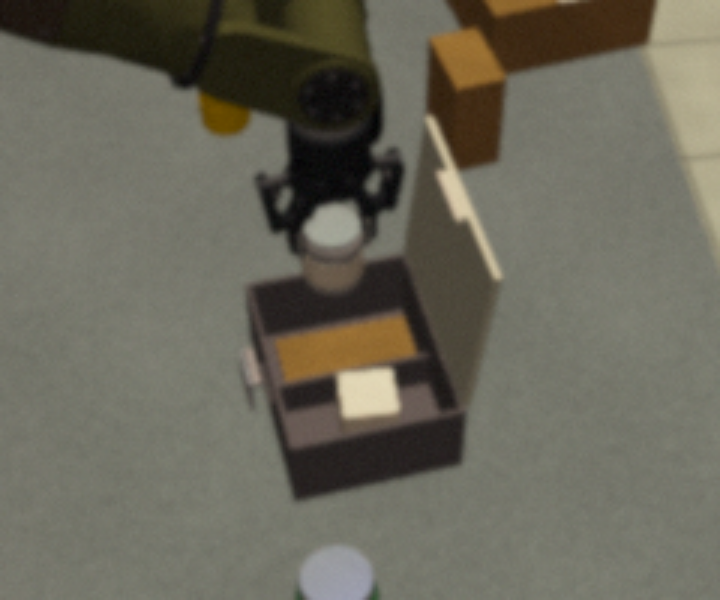

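The wrist view shows the case's outer +y rim corners at about (208,165) and (438,165), with the yaw aligned. The pad's far edge is visible at row 170, columns 258–402. The side view shows the tin hanging upright over the +y end, and it still needs to shift toward −y.

```bash
python3 - <<'E'
from h import *
f=grab_frame('wrist')
A=wray(f,208,165,.09);B=wray(f,438,166,.09)
x=(B-A)[:2];print(A,B,np.linalg.norm(x),np.degrees(np.arctan2(x[1],x[0])))
a=np.radians(8.3);ex=np.array([np.cos(a),np.sin(a)]);ey=np.array([-ex[1],ex[0]])
M=(A+B)[:2]/2;print('case',M-.105*ey,'cell',M-.054*ey)
for p in [(258,170),(402,170)]:print('pad',wray(f,*p,.011))
for d in search_frame('wrist','pad_top')[:2]:print(d)
E
```

```text
[0.43134691 0.06707623 0.09      ] [0.59675473 0.09339114 0.09      ] 0.16748797413699074 9.039492754540687
case [ 0.52920822 -0.02366652] cell [0.52184605 0.02679929]
pad [0.45571243 0.04777911 0.011     ]
pad [0.59464835 0.07071881 0.011     ]
{'centre': [0.5417, 0.0404, 0.0139], 'score': 0.71}
```

>>> {"fn": "arm_command", "kwargs": {
  "targets": [
    [-0.17,0.01,0,0,0,0],
    [-0.17,0.01,0,0,0,0],
    [-0.17,0.01,0.25,0,0,0],
    [-0.17,0.01,0.5,0,0,0],
    [-0.17,0.01,0.75,0,0,0],
    [-0.17,0.01,0.95,0,0,0],
    [-0.17,0.01,0.95,0,0,0]
  ]
}}

```text
clock: 7.05
tcp_pos: [0.5217, 0.0265, 0.1335]
ee_rot: [[-0.158, 0.987, -0.005], [0.987, 0.158, 0.0], [0.001, -0.005, -1.0]]
contact_force: [0.3, 0.6, -2.2]
opening: 0.0585
grip_force: 44.8
```

```bash
python3 - <<'E'
from h import *
plan([.5225,.026,.119],8.6)
f=grab_frame('wrist');cv2.imwrite('pics/w4.png',f['image'])
E
```

```text
t 7.05 tcp [0.5217 0.0265 0.1335] F [ 0.3  0.6 -2.2] open 0.0585 plan [-0.01  0.01  0.14] [-0.01 -0.    0.01]
```

View pics/w4.png

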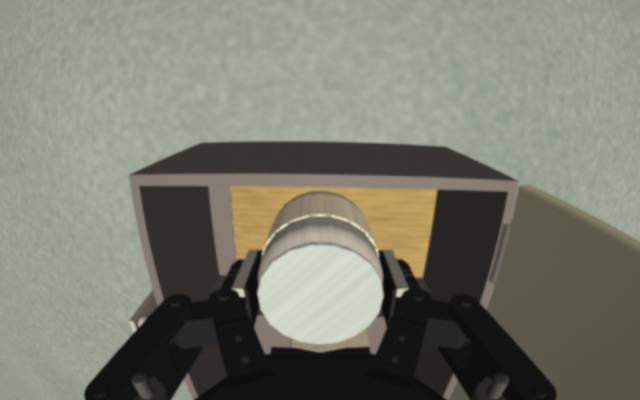

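The tin, with its top at (320,293), hangs centrally in the empty cell over the pad, clear of all the walls. I'll lower it gently.

>>> {"fn": "arm_command", "kwargs": {
  "targets": [
    [0,0,0.04,0,0,0],
    [0,0,0.08,0,0,0],
    [0,0,0.1,0,0,0],
    [0,0,0.12,0,0,0],
    [0,0,0.13,0,0,0],
    [0,0,0.13,0,0,0]
  ]
}}

```text
clock: 7.7
tcp_pos: [0.5229, 0.026, 0.1229]
ee_rot: [[-0.157, 0.988, -0.0], [0.988, 0.157, -0.0], [-0.0, -0.0, -1.0]]
contact_force: [-0.5, 0.1, -1.2]
opening: 0.0582
grip_force: 44.9
```

>>> {"fn": "arm_command", "kwargs": {
  "targets": [
    [0,0,0.01,0,0,0],
    [0,0,0.02,0,0,0],
    [0,0,0.03,0,0,0],
    [0,0,0.03,0,0,0]
  ]
}}

```text
clock: 8.1
tcp_pos: [0.5229, 0.026, 0.1197]
ee_rot: [[-0.157, 0.988, -0.0], [0.988, 0.157, 0.0], [0.0, -0.0, -1.0]]
contact_force: [0.4, 0.7, -1.8]
opening: 0.0585
grip_force: 44.9
```

>>> {"fn": "arm_command", "kwargs": {
  "targets": [
    [0,0,0.01,0,0,0],
    [0,0,0.015,0,0,0],
    [0,0,0.015,0,0,0]
  ]
}}

```text
clock: 8.4
tcp_pos: [0.523, 0.026, 0.1192]
ee_rot: [[-0.157, 0.988, 0.0], [0.988, 0.157, -0.0], [-0.0, 0.0, -1.0]]
contact_force: [-5.8, -0.3, 9.1]
opening: 0.0585
grip_force: 45.9
```

It's touching the pad, so I'll release.

>>> {"fn": "arm_command", "kwargs": {
  "targets": [
    [0,0,0,0,0,0],
    [0,0,0,0,0,0],
    [0,0,0,0,0,0],
    [0,0,0,0,0,0],
    [0,0,0,0,0,0],
    [0,0,0,0,0,0]
  ],
  "grip": 0.9
}}

```text
clock: 9.0
tcp_pos: [0.5229, 0.026, 0.1184]
ee_rot: [[-0.157, 0.988, 0.0], [0.988, 0.157, -0.0], [-0.0, 0.0, -1.0]]
contact_force: [0.4, 0.2, -0.3]
opening: 0.0811
grip_force: 0.0
```

>>> {"fn": "arm_command", "kwargs": {
  "targets": [
    [0,0,-0.2,0,0,0],
    [0,0,-0.5,0,0,0],
    [0,0,-0.9,0,0,0],
    [0,0,-1,0,0,0],
    [0,0,-1,0,0,0]
  ]
}}

```text
clock: 9.5
tcp_pos: [0.5234, 0.026, 0.2199]
ee_rot: [[-0.157, 0.988, 0.003], [0.988, 0.157, -0.0], [-0.001, 0.003, -1.0]]
contact_force: [0.9, -1.0, -0.0]
opening: 0.0813
grip_force: 0.0
```

```bash
python3 - <<'E'
from h import *
plan([.5225,.026,.2],8.6)
f=grab_frame('wrist');cv2.imwrite('pics/w5.png',f['image'])
E
```

```text
t 9.5 tcp [0.5234 0.026  0.2199] F [ 0.9 -1.  -0. ] open 0.0813 plan [ 0.   -0.01  0.2 ] [0.   0.   0.01]
```

View pics/w5.png

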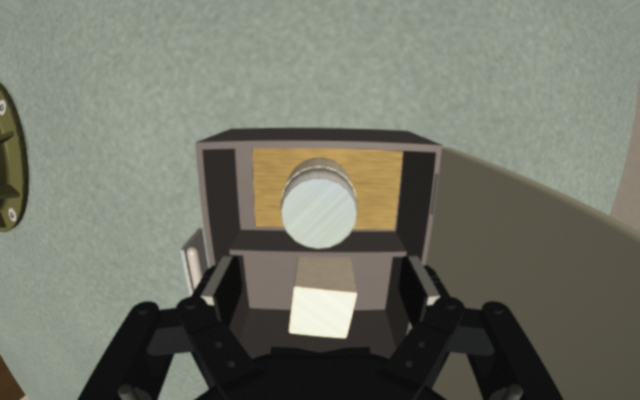

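The wrist view shows the tin standing upright on the pad at (320,212), with the packet undisturbed at (322,310). Next I'll close the fingers, rise, and go behind the lid.

>>> {"fn": "arm_command", "kwargs": {
  "targets": [
    [-0.2,0,-0.4,0,0,0],
    [-0.5,0,-0.8,0,0,0],
    [-0.52,0,-1,0,0,0],
    [-0.52,0,-1,0,0,0]
  ],
  "grip": -1
}}

```text
clock: 9.95
tcp_pos: [0.5316, -0.0261, 0.3195]
ee_rot: [[-0.156, 0.988, 0.002], [0.988, 0.156, -0.0], [-0.001, 0.002, -1.0]]
contact_force: [0.5, 0.1, -0.2]
opening: 0.0229
grip_force: 0.0
```

>>> {"fn": "arm_command", "kwargs": {
  "targets": [
    [0,0,-0.4,0,0,0],
    [0,0,-0.75,0,0,0],
    [0,0.3,-0.75,0,0,0],
    [0,0.6,-0.75,0,0,0],
    [0,0.95,-0.75,0,0,0],
    [0,1,-0.75,0,0,0],
    [0,1,-0.75,0,0,0]
  ]
}}

```text
clock: 10.65
tcp_pos: [0.6304, -0.0092, 0.3901]
ee_rot: [[-0.158, 0.987, -0.004], [0.987, 0.158, 0.0], [0.001, -0.004, -1.0]]
contact_force: [-0.2, 0.2, -0.1]
opening: 0.0002
grip_force: 0.0
```

```bash
python3 - <<'E'
from h import *
plan([.665,-.004,.318],8.6)
f=grab_frame('side');cv2.imwrite('pics/s6.png',cv2.resize(f['image'][60:280,240:480],None,fx=2.5,fy=2.5))
_,P=cloud('side')
p=P.reshape(-1,3);m=(p[:,0]>.57)&(p[:,0]<.66)&(p[:,1]>-.13)&(p[:,1]<.09)&(p[:,2]>.12)&(p[:,2]<.285)
q=p[m];print(q.mean(0),np.percentile(q,[0,99.5],axis=0))
E
```

```text
t 10.65 tcp [ 0.6304 -0.0092  0.3901] F [-0.2  0.2 -0.1] open 0.0002 plan [-0.    0.35  0.72] [-0.01 -0.    0.01]
[ 0.62080723 -0.02478047  0.20740193] [[ 0.59595475 -0.11749062  0.12009714]
 [ 0.64459892  0.08794163  0.27656145]]
```

View pics/s6.png

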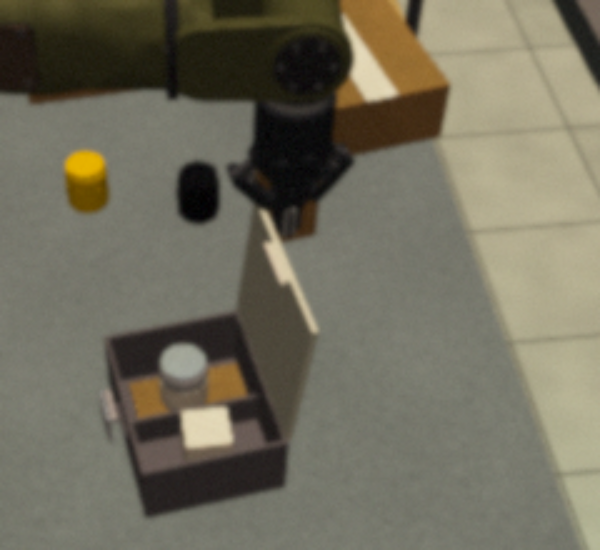

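The side view shows the closed fingers above the lid's top edge, with tips at (290,235) and the edge running (262,212)–(317,330). The tin and packet stand in the case. I'll go behind the lid and down.

>>> {"fn": "arm_command", "kwargs": {
  "targets": [
    [0,0.35,0,0,0,0],
    [0,0.4,0,0,0,0],
    [0,0.4,0.2,0,0,0],
    [0,0.4,0.45,0,0,0],
    [0,0.4,0.68,0,0,0],
    [0,0.4,0.68,0,0,0]
  ]
}}

```text
clock: 11.35
tcp_pos: [0.6681, -0.0035, 0.3225]
ee_rot: [[-0.157, 0.988, -0.005], [0.988, 0.157, 0.0], [0.001, -0.005, -1.0]]
contact_force: [-0.4, -0.0, -0.4]
opening: -0.0002
grip_force: 0.0
```

>>> {"fn": "arm_command", "kwargs": {
  "targets": [
    [0,-0.05,0,0,0,0],
    [0,-0.1,0,0,0,0],
    [0,-0.15,0,0,0,0],
    [0,-0.2,0,0,0,0],
    [0,-0.25,0,0,0,0],
    [0,-0.3,0,0,0,0],
    [0,-0.35,0,0,0,0],
    [0,-0.4,0,0,0,0]
  ]
}}

```text
clock: 12.15
tcp_pos: [0.6295, -0.0097, 0.3254]
ee_rot: [[-0.157, 0.988, 0.0], [0.988, 0.157, 0.0], [0.0, 0.0, -1.0]]
contact_force: [1.2, -0.1, 1.2]
opening: -0.0001
grip_force: 0.6
```

```bash
cat >> h.py <<'E'
def lid():
    H=np.array([.614,-.012,.094]);a=np.radians(8.5);ex=np.array([np.cos(a),np.sin(a),0])
    s=sense();t=np.array(s['tcp_pos'])-[0,0,.073]-H
    print('u',-t@ex,'w',t[2],'F',np.round(s['contact_force'],1),'t',s['clock'])
    f,P=cloud('side');p=P.reshape(-1,3)-H;u=-(p@ex);v=p[:,1]*ex[0]-p[:,0]*ex[1]
    m=(abs(v)>.04)&(abs(v)<.1)&(u>-.05)&(u<.2)&(p[:,2]>.02)&(p[:,2]<.2)
    if m.sum()>30: print('lid angle',m.sum(),np.median(np.arctan2(p[m,2],u[m])))
E
python3 -c "
from h import *
lid()"
```

```text
u -0.015640503919157004 w 0.15842019073213273 F [ 1.2 -0.1  1.2] t 12.15
lid angle 510 1.4944006815419
```

>>> {"fn": "arm_command", "kwargs": {
  "targets": [
    [0,-0.1,0,0,0,0],
    [0,-0.2,0.01,0,0,0],
    [0,-0.3,0.02,0,0,0],
    [0,-0.4,0.03,0,0,0],
    [0,-0.5,0.06,0,0,0],
    [0,-0.6,0.1,0,0,0],
    [0,-0.7,0.14,0,0,0],
    [0,-0.77,0.17,0,0,0]
  ]
}}

```text
clock: 13.0
tcp_pos: [0.5532, -0.0218, 0.3081]
ee_rot: [[-0.157, 0.988, -0.0], [0.988, 0.157, 0.0], [0.0, -0.0, -1.0]]
contact_force: [1.5, 0.3, -1.6]
opening: 0.0001
grip_force: 0.4
```

```bash
python3 -c "
from h import *
lid()"
```

```text
u 0.06157344987606132 w 0.14111664461170145 F [ 1.5  0.3 -1.6] t 13.0
lid angle 400 1.1049764457262135
```

>>> {"fn": "arm_command", "kwargs": {
  "targets": [
    [0,-0.16,0.11,0,0,0],
    [0,-0.32,0.24,0,0,0],
    [0,-0.45,0.38,0,0,0],
    [0,-0.58,0.54,0,0,0],
    [0,-0.67,0.7,0,0,0],
    [0,-0.74,0.85,0,0,0],
    [0,-0.76,0.9,0,0,0]
  ]
}}

```text
clock: 13.75
tcp_pos: [0.4781, -0.0337, 0.2173]
ee_rot: [[-0.157, 0.988, -0.002], [0.988, 0.157, 0.0], [0.001, -0.002, -1.0]]
contact_force: [-0.4, 0.6, 0.3]
opening: 0.0
grip_force: 0.3
```

```bash
python3 -c "
from h import *
lid()"
```

```text
u 0.13761424491247082 w 0.05027813317442856 F [-0.4  0.6  0.3] t 13.75
lid angle 900 0.3445916052725997
```

>>> {"fn": "arm_command", "kwargs": {
  "targets": [
    [0,-0.05,0.05,0,0,0],
    [0,-0.12,0.12,0,0,0],
    [0,-0.18,0.2,0,0,0],
    [0,-0.24,0.27,0,0,0],
    [0,-0.25,0.32,0,0,0],
    [0,-0.25,0.35,0,0,0],
    [0,-0.25,0.35,0,0,0]
  ]
}}

```text
clock: 14.5
tcp_pos: [0.4541, -0.0376, 0.183]
ee_rot: [[-0.157, 0.988, -0.001], [0.988, 0.157, 0.0], [0.0, -0.001, -1.0]]
contact_force: [-0.3, -0.4, 1.3]
opening: 0.0001
grip_force: 0.0
```

```bash
python3 -c "
from h import *
lid()
f=grab_frame('side');cv2.imwrite('pics/s7.png',cv2.resize(f['image'][100:300,220:420],None,fx=3,fy=3))"
```

```text
u 0.16194375487541893 w 0.01604538635668505 F [-0.3 -0.4  1.3] t 14.5
```

View pics/s7.png

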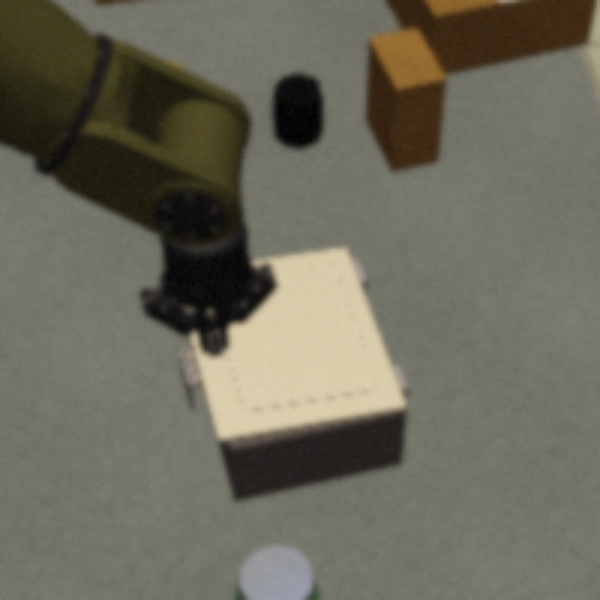

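The lid is down and resting near the catch at (190,365), with the fingertips on its front edge at (213,345). I'll press slowly.

>>> {"fn": "arm_command", "kwargs": {
  "targets": [
    [0,0,0.01,0,0,0],
    [0,0,0.02,0,0,0],
    [0,0,0.03,0,0,0],
    [0,0,0.04,0,0,0],
    [0,0,0.04,0,0,0]
  ]
}}

```text
clock: 15.1
tcp_pos: [0.4542, -0.0376, 0.18]
ee_rot: [[-0.157, 0.988, 0.001], [0.988, 0.157, -0.0], [-0.0, 0.001, -1.0]]
contact_force: [-3.4, 0.0, 9.7]
opening: 0.0004
grip_force: 4.3
```

>>> {"fn": "arm_command", "kwargs": {
  "targets": [
    [0,0,0.01,0,0,0],
    [0,0,0.02,0,0,0],
    [0,0,0.03,0,0,0],
    [0,0,0.04,0,0,0],
    [0,0,0.04,0,0,0]
  ]
}}

```text
clock: 15.6
tcp_pos: [0.454, -0.0376, 0.1753]
ee_rot: [[-0.157, 0.988, -0.0], [0.988, 0.157, -0.0], [-0.0, -0.0, -1.0]]
contact_force: [-1.9, 0.7, 1.3]
opening: -0.0002
grip_force: 0.7
```

>>> {"fn": "arm_command", "kwargs": {
  "targets": [
    [0,0,0.01,0,0,0],
    [0,0,0.02,0,0,0],
    [0,0,0.03,0,0,0],
    [0,0,0.04,0,0,0],
    [0,0,0.04,0,0,0]
  ]
}}

```text
clock: 16.1
tcp_pos: [0.454, -0.0376, 0.1712]
ee_rot: [[-0.157, 0.988, -0.0], [0.988, 0.157, 0.0], [0.0, -0.0, -1.0]]
contact_force: [0.8, 0.2, 0.4]
opening: -0.0001
grip_force: 0.0
```

>>> {"fn": "arm_command", "kwargs": {
  "targets": [
    [0,0,0.01,0,0,0],
    [0,0,0.02,0,0,0],
    [0,0,0.02,0,0,0]
  ]
}}

```text
clock: 16.4
tcp_pos: [0.4542, -0.0376, 0.1703]
ee_rot: [[-0.157, 0.988, 0.001], [0.988, 0.157, -0.0], [-0.0, 0.001, -1.0]]
contact_force: [-7.1, 0.7, 14.2]
opening: -0.0003
grip_force: 7.3
```

Firm stop reached. I'll add a touch more, then lift off and check.

>>> {"fn": "arm_command", "kwargs": {
  "targets": [
    [0,0,0.01,0,0,0],
    [0,0,0.01,0,0,0],
    [0,0,0.01,0,0,0]
  ]
}}

```text
clock: 16.7
tcp_pos: [0.4543, -0.0376, 0.17]
ee_rot: [[-0.157, 0.988, 0.001], [0.988, 0.157, -0.0], [-0.0, 0.001, -1.0]]
contact_force: [-12.0, 1.6, 26.9]
opening: -0.0002
grip_force: 13.2
```

>>> {"fn": "arm_command", "kwargs": {
  "targets": [
    [0,0,-0.1,0,0,0],
    [0,0,-0.4,0,0,0],
    [0,0,-0.8,0,0,0],
    [0,0,-1,0,0,0],
    [0,0,-1,0,0,0],
    [0,0,-1,0,0,0]
  ]
}}

```text
clock: 17.3
tcp_pos: [0.4539, -0.0376, 0.2681]
ee_rot: [[-0.157, 0.988, 0.0], [0.988, 0.157, 0.0], [-0.0, 0.0, -1.0]]
contact_force: [-0.9, -0.5, -0.3]
opening: -0.0002
grip_force: 0.0
```

```bash
python3 - <<'E'
from h import *
lid()
H=np.array([.614,-.012,.094]);a=np.radians(8.5);ex=np.array([np.cos(a),np.sin(a),0])
for c in ['side','scene']:
    f,P=cloud(c);p=P.reshape(-1,3)-H;u=-(p@ex);v=p[:,1]*ex[0]-p[:,0]*ex[1]
    m=(abs(v)<.09)&(u>.02)&(u<.17)&(abs(p[:,2])<.03)
    print(c,m.sum(),np.polyfit(u[m],p[m,2],1),'residual',np.polyfit(u[m],p[m,2],1,full=True)[1])
    for n in ['jar_mid','carton_mid','bigtin_mid']:
        print(n,[np.round(d['centre'],3).tolist() for d in search_frame(c,n)[:1]])
E
```

```text
u 0.16207375998243387 w 0.10110560808006538 F [-0.9 -0.5 -0.3] t 17.3
side 2455 [-0.002581    0.00502347] residual [0.0118133]
jar_mid [[0.486, -0.311, 0.097]]
carton_mid []
bigtin_mid [[0.689, -0.395, 0.087]]
scene 2214 [-0.00401631  0.00502354] residual [0.00869989]
jar_mid [[0.515, -0.302, 0.087]]
carton_mid [[0.714, 0.306, 0.09]]
bigtin_mid [[0.725, -0.39, 0.085]]
```

The lid's slope is about 0, so the case is shut flat and the lid stays down after lift-off. The other groceries haven't moved.

```bash
python3 -c "
from bench import *
print(sign_off())"
```

```text
the job is handed in; nothing more can be done
None
```

The small tin is standing upright on its pad beside the packet, the lid is latched shut under the catch, the other groceries I re-checked (jar, carton, big tin) have not moved, and the job was handed in at about 17.5 s.

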